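Walk the parts chest home into its bay

ROBOT

A 6-joint arm with a two-finger parallel gripper is mounted at the origin on a cart in front of the work surface, level with it; the furniture and walls round the work are solid. World frame = base frame: x ahead of the robot, y to its left, z up, the work surface at z = 0. Lengths are in m, angles in rad, forces in N, time in s.
With the tool pointing down it reaches from about 0.375 to 0.9 m from the base axis. Payload 3.1 kg.
Tool frame: the origin (TCP) lies midway between the tips of the shut fingers; the grasp point (between the pads) lies 19 mm behind it; z points along the fingers, y is the line along which they close (so a half turn about z gives the same grasp; the last joint's range is limited). The gripper opens to 87 mm and grips with 3 to 60 N. Pads are 19 mm wide; open, the fingers measure 117 mm over their backs; the gripper's body (75 mm by 190 mm) begins 51 mm behind the grasp point.
Start: joints at [1.044, 0.527, 1.433, -0, 1.181, -0.178], TCP at [0.214, 0.587, 0.223] pointing down, gripper open.
Joint ranges: [-3.08, 3.08], [-0.75, 2.2], [0.22, 2.44], [-1.43, 4.57], [0, 2.65], [-2.85, 2.85]. Speed limits (rad/s): [2.79, 2.79, 3.14, 3.14, 3.14, 3.14].

INTERFACE

Orientations are given as a unit quaternion [x, y, z, w].
In Python, from rig import state, camera, camera_info, job gives the robot as it stands.
- The arm moves only by the tool send_rows, never from a script. Its argument "rows" is a list of rows, each a list of 7 numbers: the shift along the tool's x, y, z in m, then the turn, a rotation vector about the tool's x, y, z in degrees, then the gripper command: -1 is shut, 1 is fully open, values between are in proportion. In form: [[x, y, z, rx, ry, rz, gripper], ...]. A call has 1 to 8 rows; each row shifts and turns the commanded pose from where the row before left it, along the tool's axes as they then stand; what a row does not reach is not made up. A row lasts 1/10 s, in which the tool goes at most 50 mm and 8.59 degrees, less where a joint would pass 70% of its speed; a pose out of reach is approached as far as the arm can. A call is refused whole if a number of a shift passes 0.05 or a number of a turn 8.59, either way. A call with a gripper value outside its range is refused whole. The fingers move at their own pace and stop on an object; "force" is the grip in N (left out, the last holds). Time passes only in rows, so rows that do not move let the fingers close. It gives the time, the measured TCP pose, the force, the opening and the grip force at its end, in the units of the state.
- state(): the state, without advancing time (a new reading comes with each control period).
- camera(name): name is "side" or "top" or "wrist"; returns the picture (420x560x3 uint8, red, green, blue); there is no depth.
- camera_info(name): a dict with "fx", "fy", "cx", "cy" (pixels), "dist_coeffs" ([k1, k2, p1, p2, k3] as OpenCV has them; the pictures are not rectified), "pose" (4x4, takes a point from camera to world coordinates). Camera axes: x right, y down, z forward; pixel columns grow to the right and rows downward; lengths in m; the calibration is good to about 2 mm. A picture is of the moment at which its call begins: read the wrist's pose just before it. camera_info takes no time and is no camera call; for the wrist camera it gives the pose at the moment of the call.
- job.close_job(): hands the job in; it is judged then, once.
The state is a dict: "time": time; "joint_pos": joint angles; "dq": joint speeds; "joint_efforts": joint torques, N m; "ee_pos": TCP position; "orientation": TCP orientation; "ft_force": force on the tool from outside, world axes, zero at the start; "ft_torque": the same for the moment, N m; "finger_gap": finger opening in m; "finger_force": force on a finger pad.
Only numpy, scipy, OpenCV 4.12 (cv2) and the standard library are available. Lean on these libraries where they do the work, as an engineer would, in place of code of your own. Each camera call takes 0.05 s, during which the arm holds its last target. There are 200 camera calls.

TASK

Walk the heavy steel parts chest forward into its bay of battens by pushing the two ends of its near face in turn, a little at a time, never letting it swing more than about 10 degrees out of line with the bay, never pushing it harder than about 25 N, and keeping off its lid and its handle. Seat its whole far face flush against the stop batten and press it firmly home there for a moment with a steady push of close to 20 N, then turn the wooden button across its near face to shut it in. Do not disturb the other things on the bench.

Things in the scene. Friction and masses are not known exactly. Their poses are not given: they have to be found in the camera images.
- bay: U of wooden battens fixed to the bench, open to the robot. Origin at bench height, middle of the stop batten's near face; x points into the stop (the way the chest goes), y left, z up. Stop 300 mm wide, 40 mm high. Side battens 28 mm high, 142 mm long from the stop's face towards the robot, inner faces 115 mm left and right of the middle (15 mm play each side of the chest).
- stop: the stop batten across the far end of the bay, same origin and axes as the bay; 24 mm thick beyond its near face. The wood does not give: touch a seated chest slowly (10 mm/s), as knocks count in the force. Of a push on the chest up to 9 N is lost in friction, the rest reaches the stop.
- chest: grey steel chest, 115 mm deep (x), 200 wide (y), 52 high, 0.9 to 1.5 kg, friction unknown; slides on its flat base. Origin at the centre of its underside; x to its far face, y left. Starts in the bay's mouth 60 to 82 mm short of the stop, up to 0.1 rad askew. Pushing one end takes 4 to 9 N, more to break away; it turns about a point near the other end, its middle moving about half as far.
- lid: the chest's lid, 6 mm thick, the top of the chest, set back 8 mm from the near face; origin over the centre of the base, 46 mm above the chest's base. Do not press on it. A fingertip that sags and bears down on the chest while pushing jams it (20 N and more): a slight upward sweep of about 5 mm as the push begins frees it.
- handle: round steel bar handle on the middle of the chest's near face, 98 mm wide (49 mm each way from the middle), 22 mm out from the face, 21 to 31 mm above the base; origin on the face at its middle. Keep off it: the plain near face left and right of it, 51 mm wide at each end, is where to push (46 mm high).
- far_left (a point): point on the left far upright edge of the chest, 23 mm up
- far_right (a point): point on the right far upright edge of the chest, 23 mm up
- button (a joint): angle of the turn button on the near end of the left batten: dark wooden bar 18 mm wide, 29 to 41 mm above the bench, reaching 55 mm from an upright pivot. 0: points to -x of the bay; positive inward; 1.57: across the chest's near face, to -y of the bay (end stop 1.6); starts at -0.35 to 0.05. Stays where left; about 2 N at its pin turns it. Clears a seated chest by 4 mm.
- button_pivot (a point): the button's upright pivot, 128 mm towards the robot from the stop and 130 mm left of the middle of the bay, 35 mm above the bench
- button_pin (a point): half-way up the steel pin on the button: 12 mm thick, 41 to 71 mm above the bench, 42 mm from the pivot
- wax_tin: round tin with a screw lid, 67 mm across, 33 mm high, bystander; origin under its centre
- sanding_block: cork sanding block, 62x112x29 mm, bystander; origin under its centre
- tape_measure: tape measure standing on edge, 39x84x64 mm, bystander; origin under its centre
Not all that is in view belongs to the job. There is more than one size of the chest; the job needs the larger.

How it is judged:
On the way, in this order (a step that is already met when the one before it is completed fails the run):
1. both ends of the chest's far face are within 2 mm of the stop and it is pressed on the stop with more than 6 N, the button still open (x of each of far_left, far_right in the frame of bay above -0.002 m and value of joint button below 0.6 rad and contact force between chest and stop above 6 N), for 0.2 s.
2. the button is turned across the near face (value of joint button above 1.3 rad), for 0.2 s.
At the end, for the whole second after the job is handed in: The chest stands flat and still in the bay, both ends of its far face within 2 mm of the stop, the button turned to at least 1.3 rad across its near face, and the robot clear of it (x of each of far_left, far_right in the frame of bay above -0.002 m and value of joint button above 1.3 rad and angle between chest's own z axis and vertical below 0.03 rad and linear speed of chest below 0.01 m/s and contact force between the fingers and chest below 0.1 N); the robot touches nothing.
It fails at once if the chest swings more than 0.21 rad (12 degrees) out of line with the bay, or is tipped more than 0.1 rad (angle between the x axis of chest and the x axis of bay, either way round above 0.21 rad or angle between chest's own z axis and vertical above 0.1 rad).
It fails at once if the robot pushes the chest with more than 35 N, knocks included (contact force between any of the fingers, the arm and chest above 35 N).
It fails at once if the robot bears on the lid or the handle with more than 3 N (contact force between any of the fingers, the arm and lid above 3 N or contact force between any of the fingers, the arm and handle above 3 N).
It fails at once if a bystander is moved more than 15 mm (distance of any of wax_tin, sanding_block, tape_measure from where it was at the start of the episode above 0.015 m).
It also fails if it takes over 72 s, if anything falls off the work surface, if the arm or the gripper's body presses on something with over 40 N, if the wrist force passes 120 N, or if a joint passes its speed limit or range.

## Working session

There is one attempt and no reset: what is moved stays moved. The work goes in short steps, Python scripts to look and compute and a tool call to move; the robot and the scene stay as the last step left them, time stands still between calls to the robot, and variables do not carry over. Pictures are saved under pics/ and viewed, at most 10 in all, crops included, and the job is handed in when it is done.

Besides the shell and the picture viewer there is one more tool, called after "Request:" as a command line: name --pt "numbers of a row" for each row, then --argument value for the rest. send_rows: Moves the arm, as the interface text tells. Its arguments: {"type":"object","properties":{"rows":{"type":"array","items":{"type":"array","items":{"type":"number"}}},"force":{"type":"number"}},"required":["rows"]}

```bash
mkdir -p pics; ls
python3 - <<'E'
from rig import state, camera, camera_info
import cv2,numpy as np
s=state();print({k:np.round(v,3).tolist() for k,v in s.items()})
for n in ("top","side"):
    i=camera_info(n);print(n,{k:np.round(v,4).tolist() for k,v in i.items()})
    cv2.imwrite(f"pics/{n}0.png",camera(n)[:,:,::-1])
E
```

```text
pics
{'time': 0.0, 'joint_pos': [1.044, 0.528, 1.434, -0.0, 1.181, -0.178], 'dq': [0.001, -0.001, 0.001, -0.0, -0.001, 0.001], 'joint_efforts': [-0.0, -44.004, -17.659, 0.063, 0.058, -0.0], 'ee_pos': [0.213, 0.587, 0.222], 'orientation': [0.174, 0.985, -0.001, -0.0], 'ft_force': [0.406, 0.583, -0.019], 'ft_torque': [0.013, 0.024, 0.021], 'finger_force': 0.0, 'finger_gap': 0.087}
top {'fx': 476.5149, 'fy': 476.5149, 'cx': 281.9087, 'cy': 210.8576, 'dist_coeffs': [-0.0278, 0.0, 0.0, 0.0, 0.0], 'pose': [[0.0072, -0.9984, 0.0557, 0.3543], [-1.0, -0.0071, 0.0021, 0.2058], [-0.0017, -0.0557, -0.9984, 1.1908], [0.0, 0.0, 0.0, 1.0]]}
side {'fx': 516.4911, 'fy': 516.4911, 'cx': 282.4838, 'cy': 211.2197, 'dist_coeffs': [-0.1671, 0.0, 0.0, 0.0, 0.0], 'pose': [[-0.9994, -0.0308, 0.0174, 0.3964], [-0.0337, 0.6827, -0.73, 1.2092], [0.0106, -0.7301, -0.6833, 0.9911], [0.0, 0.0, 0.0, 1.0]]}
```

View pics/top0.png

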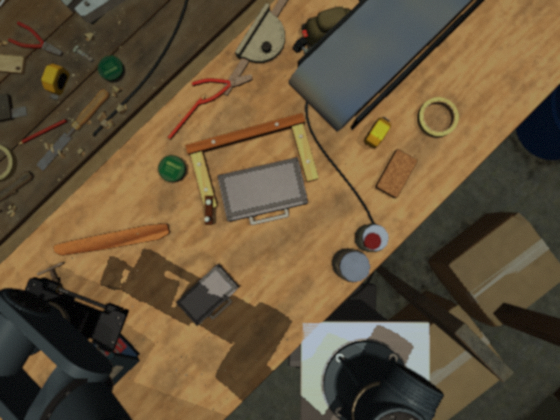

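View pics/side0.png

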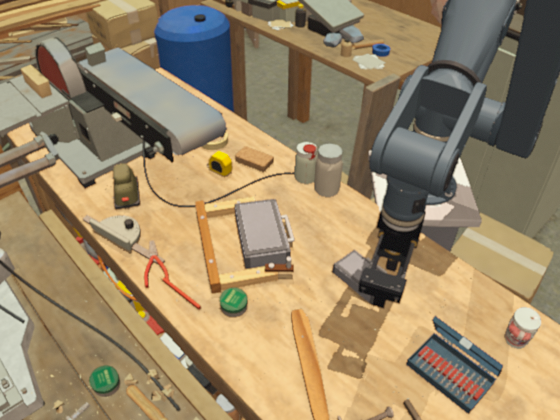

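The top view shows the large chest in the bay at (263,190), handle at (268,215), the orange stop from (188,147) to (304,120), and the dark button with its pin at (209,210). There are two candidates for the chest: the large one at (263,190) and the small one outside the bay at (208,294). The large one sits in the bay, so that's mine. I'll check it in a close crop.

```bash
cat > h.py <<'E'
import numpy as np,cv2
from rig import state,camera,camera_info
def ray(n,uv,z,info=None):
    i=info or camera_info(n);K=np.array([[i['fx'],0,i['cx']],[0,i['fy'],i['cy']],[0,0,1]])
    p=cv2.undistortPoints(np.array(uv,float).reshape(-1,1,2),K,np.array(i['dist_coeffs'])).reshape(-1,2)
    P=np.array(i['pose']);d=np.c_[p,np.ones(len(p))]@P[:3,:3].T
    return P[:3,3]+d*((np.array(z)-P[2,3])/d[:,2])[:,None]
def proj(n,X,info=None):
    i=info or camera_info(n);K=np.array([[i['fx'],0,i['cx']],[0,i['fy'],i['cy']],[0,0,1]])
    W=np.linalg.inv(np.array(i['pose']));X=np.array(X,float).reshape(-1,3)
    return cv2.projectPoints(X,cv2.Rodrigues(W[:3,:3])[0],W[:3,3],K,np.array(i['dist_coeffs']))[0].reshape(-1,2)
E
python3 - <<'E'
import cv2
a=cv2.imread('pics/top0.png')[105:245,160:340]
a=cv2.resize(a,None,fx=4,fy=4,interpolation=cv2.INTER_CUBIC)
cv2.imwrite('pics/crop1.png',a)
E
```

```text
(no output)
```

View pics/crop1.png

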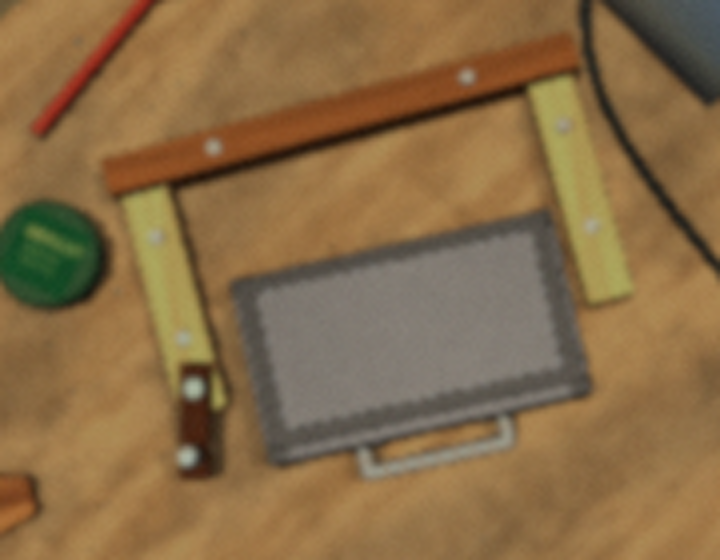

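The crop confirms it: a grey chest with a bar handle, near-face corners at crop (275,465) and (590,392), lying between the yellow battens. Stop near edge runs (113,194) to (580,72). Button pivot is at (193,387) and pin top at (188,457).

```bash
cat >> h.py <<'E'
def bayframe():
    c=np.array([[113,194],[580,72]])/4+[160,105]
    p=ray('top',c,[.04,.04]);return p
E
python3 - <<'E'
from h import *
f=lambda l,z:ray('top',np.array(l)/4+[160,105],z)
p=bayframe()
o=p.mean(0);yv=(p[0]-p[1])[:2];print('stop len',np.linalg.norm(yv));yv/=np.linalg.norm(yv);xv=np.array([yv[1],-yv[0]])
print('o',o,'yaw deg',np.degrees(np.arctan2(xv[1],xv[0])))
B=lambda P:np.c_[(P[:,:2]-o[:2])@xv,(P[:,:2]-o[:2])@yv]
ch=f([[233,285],[547,211],[275,463],[590,390]],[.052,.052,.046,.046])
print('chest fl fr nl nr world',ch.round(4).tolist());print('bay',B(ch).round(4).tolist())
e=(B(ch)[0]-B(ch)[1]);e2=(B(ch)[2]-B(ch)[3]);print('yaw rel',np.degrees(np.arctan2(-e[0],e[1])),np.degrees(np.arctan2(-e2[0],e2[1])))
bt=f([[193,387],[188,457]],[.045,.071]);print('piv,pin',bt.round(4).tolist(),B(bt).round(4).tolist())
bat=f([[170,187],[222,408],[528,86],[588,303]],[.028]*4);print('batten inner',B(bat).round(4).tolist())
s=state()['ee_pos']
E
```

```text
stop len 0.29469219312992123
o [0.59561946 0.29551674 0.04      ] yaw deg 15.172677469597964
chest fl fr nl nr world [[0.5002, 0.3619, 0.052], [0.5463, 0.1734, 0.052], [0.3935, 0.3359, 0.046], [0.4388, 0.1467, 0.046]]
bay [[-0.0748, 0.0891], [-0.0796, -0.105], [-0.1845, 0.0919], [-0.1903, -0.1025]]
yaw rel -1.4282413723273162 -1.694750230800977
piv,pin [[0.439, 0.3861, 0.045], [0.3958, 0.3843, 0.071]] [[-0.1274, 0.1284], [-0.1696, 0.138]]
batten inner [[-0.0021, 0.114], [-0.1425, 0.1167], [0.0024, -0.1153], [-0.1373, -0.1164]]
```

Bay yaw is 15.2°. The chest is about 75–80 mm short, 1.5° askew, and 6 mm right of the middle. First I turn the tool so that tool x = −bay x and tool y = bay y, with the fingers shut.

Request:
send_rows --pt "0 0 0 0 0 -8.5 -1" --pt "0 0 0 0 0 -8.5 -1" --pt "0 0 0 0 0 -8.5 -1" --pt "0 0 0 0 0 -8.5 -1" --pt "0 0 0 0 0 -1.2 -1" --pt "0 0 0 0 0 0 -1" --pt "0 0 0 0 0 0 -1" --force 20

```text
time: 0.8
ee_pos: [0.2135, 0.5872, 0.2223]
orientation: [-0.131, 0.991, -0.0, -0.0]
ft_force: [0.2, -0.4, -0.4]
finger_gap: 0.0385
finger_force: 0.0
```

```bash
cat >> h.py <<'E'
O=np.array([.5956,.2955]);YAW=np.radians(15.17)
R2=np.array([[np.cos(YAW),np.sin(YAW)],[-np.sin(YAW),np.cos(YAW)]])
def st():
    s=state();b=R2@(np.array(s['ee_pos'][:2])-O);f=np.array(s['ft_force'])
    from scipy.spatial.transform import Rotation as R
    m=R.from_quat(s['orientation']).as_matrix()
    print('t',round(s['time'],2),'bay',b.round(4),'z',round(s['ee_pos'][2],4),'F bay',(R2@f[:2]).round(2),round(f[2],2),'tool y dir deg',np.degrees(np.arctan2(m[1,1],m[0,1])).round(2),'tilt',m[:2,2].round(3),'gap',round(s['finger_gap'],4),'j',np.round(s['joint_pos'],2))
E
python3 -c "from h import *;st()"
```

```text
t 0.8 bay [-0.2925  0.3816] z 0.2223 F bay [ 0.04 -0.44] -0.41 tool y dir deg 105.1 tilt [-0. -0.] gap 0.0385 j [ 1.04  0.53  1.43  0.    1.18 -0.79]
```

Request:
send_rows --pt "0 -0.02 0 0 0 0 -1" --pt "-0.01 -0.04 0.01 0 0 0 -1" --pt "-0.01 -0.045 0.01 0 0 0 -1" --pt "-0.01 -0.045 0.01 0 0 0 -1" --pt "-0.01 -0.045 0.01 0 0 0 -1" --pt "-0.01 -0.045 0.01 0 0 0 -1" --pt "-0.01 -0.045 0.02 0 0 0 -1" --pt "-0.005 -0.045 0.02 0 0 0 -1"

```text
time: 1.6
ee_pos: [0.3648, 0.2852, 0.1328]
orientation: [-0.132, 0.991, 0.001, 0.002]
ft_force: [0.9, 0.4, 0.5]
finger_gap: 0.0005
finger_force: 0.0
```

Request:
send_rows --pt "0 -0.045 0.02 0 0 0 -1" --pt "0 -0.045 0.02 0 0 0 -1" --pt "0 -0.035 0.01 0 0 0 -1" --pt "0 -0.01 0 0 0 0 -1" --pt "0 0 0 0 0 0 -1" --pt "0 0 0 0 0 0 -1"

```text
time: 2.2
ee_pos: [0.3984, 0.1566, 0.0831]
orientation: [-0.132, 0.991, 0.0, 0.0]
ft_force: [-0.6, -0.2, 0.4]
finger_gap: 0.0008
finger_force: 0.0
```

Run:
```python
from h import *
st()
i=camera_info('wrist');c=camera('wrist');cv2.imwrite('pics/w1.png',c[:,:,::-1])
print(np.round(i['pose'],3).tolist())
```

```text
t 2.2 bay [-0.2266 -0.0825] z 0.0831 F bay [-0.67 -0.04] 0.41 tool y dir deg 105.18 tilt [0.001 0.   ] gap 0.0008 j [ 0.11  0.53  2.04  0.    0.57 -1.72]
[[-0.262, 0.92, 0.292, 0.317], [0.965, 0.25, 0.08, 0.136], [0.0, 0.303, -0.953, 0.246], [0.0, 0.0, 0.0, 1.0]]
```

View pics/w1.png

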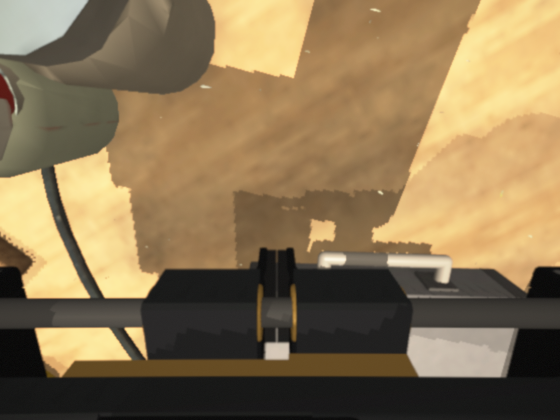

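The wrist view shows the fingers at column 278, with the handle starting at column 322 to their right, so they stand at the right-hand plain end. Two cans are close at upper left. I'll check their clearance before lowering.

Run:
```python
from h import *
for nm,t,s in (('grey',[352,262],[329,153]),('red',[374,235],[306,150])):
    P=[]
    for z in (.05,.08,.1,.12):
        a=ray('top',[t],[z])[0];b=ray('side',[s],[z])[0];P.append((z,np.linalg.norm(a-b).round(3),(R2@(a[:2]-O)).round(3).tolist()))
    print(nm,P)
```

```text
grey [(0.05, np.float64(0.103), [-0.355, -0.168]), (0.08, np.float64(0.067), [-0.352, -0.164]), (0.1, np.float64(0.043), [-0.351, -0.162]), (0.12, np.float64(0.019), [-0.349, -0.159])]
red [(0.05, np.float64(0.062), [-0.306, -0.236]), (0.08, np.float64(0.026), [-0.305, -0.231]), (0.1, np.float64(0.003), [-0.304, -0.227]), (0.12, np.float64(0.021), [-0.303, -0.223])]
```

Request:
send_rows --pt "0 -0.002 0.02 0 0 0 -1" --pt "0 0 0.025 0 0 0 -1" --pt "0 0 0.015 0 0 0 -1" --pt "-0.004 0 0 0 0 0 -1" --pt "-0.004 0 0 0 0 0 -1" --pt "-0.004 0 0 0 0 0 -1" --pt "-0.004 0 0 0 0 0 -1" --pt "-0.004 0 0 0 0 0 -1"

```text
time: 3.05
ee_pos: [0.419, 0.1596, 0.0234]
orientation: [-0.132, 0.991, -0.0, 0.001]
ft_force: [-1.1, -0.1, -0.0]
finger_gap: 0.0005
finger_force: 0.0
```

Request:
send_rows --pt "-0.002 0 0 0 0 0 -1" --pt "-0.002 0 0 0 0 0 -1" --pt "-0.002 0 0 0 0 0 -1" --pt "-0.002 0 -0.001 0 0 0 -1"

```text
time: 3.45
ee_pos: [0.4255, 0.1612, 0.0236]
orientation: [-0.132, 0.991, 0.0, -0.001]
ft_force: [-1.1, -2.0, -1.5]
finger_gap: 0.0003
finger_force: 1.3
```

```bash
python3 -c "from h import *;st()"
```

```text
t 3.45 bay [-0.1993 -0.0851] z 0.0236 F bay [-1.59 -1.62] -1.48 tool y dir deg 105.2 tilt [-0.001 -0.   ] gap 0.0003 j [ 0.12  0.68  2.   -0.    0.46 -1.72]
```

Request:
send_rows --pt "-0.002 0 -0.001 0 0 0 -1" --pt "-0.002 0 -0.001 0 0 0 -1" --pt "-0.002 0 -0.001 0 0 0 -1" --pt "-0.002 0 -0.001 0 0 0 -1"

```text
time: 3.85
ee_pos: [0.4324, 0.1632, 0.0275]
orientation: [-0.133, 0.991, -0.0, -0.001]
ft_force: [-3.3, -2.8, -2.2]
finger_gap: 0.0003
finger_force: 1.8
```

```bash
python3 -c "from h import *;st()"
```

```text
t 3.85 bay [-0.1921 -0.085 ] z 0.0275 F bay [-3.88 -1.89] -2.18 tool y dir deg 105.24 tilt [-0.002 -0.   ] gap 0.0003 j [ 0.12  0.68  1.98 -0.    0.49 -1.72]
```

Request:
send_rows --pt "-0.002 0 0 0 0 0 -1" --pt "-0.002 0 0 0 0 0 -1" --pt "-0.002 0 0 0 0 0 -1" --pt "-0.002 0 0 0 0 0 -1" --pt "-0.002 0 0 0 0 0 -1" --pt "-0.002 0 0 0 0 0 -1" --pt "-0.001 0 0 0 0 0 -1"

```text
time: 4.55
ee_pos: [0.4454, 0.1665, 0.0276]
orientation: [-0.133, 0.991, -0.0, -0.001]
ft_force: [-4.7, -4.3, -0.7]
finger_gap: 0.0006
finger_force: 2.5
```

Run:
```python
from h import *
st();cv2.imwrite('pics/t1.png',cv2.resize(camera('top')[105:245,160:340,::-1],None,fx=4,fy=4,interpolation=cv2.INTER_CUBIC))
```

```text
t 4.55 bay [-0.1788 -0.0852] z 0.0276 F bay [-5.69 -2.94] -0.68 tool y dir deg 105.24 tilt [-0.002 -0.001] gap 0.0006 j [ 0.12  0.68  1.95 -0.    0.51 -1.71]
```

View pics/t1.png

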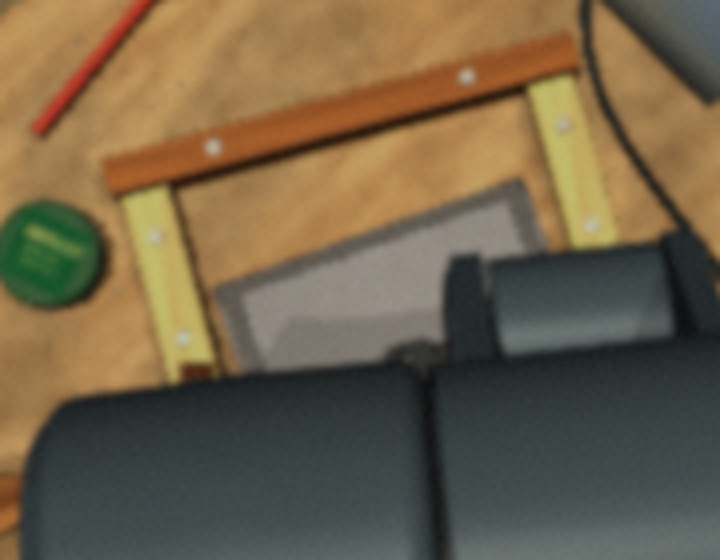

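Chest far edge now runs from crop (215,290) to (520,180), so the right end has advanced and the chest has drifted left. I'll automate measuring the far edge by a low-saturation scan.

```bash
cat >> h.py <<'E'
def chest():
    im=camera('top');S=cv2.cvtColor(im,cv2.COLOR_RGB2HSV)[:,:,1].astype(np.float32)
    S=cv2.GaussianBlur(S,(3,3),0);ys=np.arange(-.13,.131,.004);xs=np.arange(-.004,-.16,-.0005)
    X,Y=np.meshgrid(xs,ys);W=np.stack([X,Y],-1)@R2+O
    uv=proj('top',np.c_[W.reshape(-1,2),np.full(X.size,.052)]).astype(np.float32).reshape(*X.shape,2)
    v=cv2.remap(S,uv[...,0],uv[...,1],cv2.INTER_LINEAR);m=v<75
    pts=[]
    for k in range(len(ys)):
        r=np.convolve(m[k],np.ones(16),'valid')
        h=np.flatnonzero(r>=16)
        if len(h): pts.append((ys[k],xs[h[0]]))
    p=np.array(pts);g=p.copy()
    for _ in range(6):
        c=np.polyfit(g[:,0],g[:,1],1);e=p[:,1]-np.polyval(c,p[:,0]);g=p[abs(e)<max(.003,2*np.median(abs(e)))] 
    a=np.arctan(-c[0]);yl,yr=g[:,0].max(),g[:,0].min()
    print('far edge: slope deg',np.degrees(a).round(2),'L',(round(yl,3),np.polyval(c,yl).round(4)),'R',(round(yr,3),np.polyval(c,yr).round(4)),'n',len(g),len(p),'rms',np.std(np.polyval(c,g[:,0])-g[:,1]).round(4))
    return im
E
python3 - <<'E'
from h import *
chest()
f=lambda l,z:ray('top',np.array(l)/4+[160,105],z)
print(((f([[215,290],[520,180]],[.052]*2)[:,:2]-O)@R2.T).round(4))
E
```

```text
far edge: slope deg 5.23 L (np.float64(0.098), np.float64(-0.0737)) R (np.float64(-0.09), np.float64(-0.0565)) n 48 66 rms 0.0002
[[-0.0749  0.1003]
 [-0.0572 -0.094 ]]
```

Request:
send_rows --pt "0.01 0 0 0 0 0 -1" --pt "0.025 0 -0.003 0 0 0 -1" --pt "0.012 0.02 0 0 0 0 -1" --pt "0 0.045 0 0 0 0 -1" --pt "0 0.045 0.003 0 0 0 -1" --pt "0 0.03 0.003 0 0 0 -1" --pt "-0.008 0.011 0.002 0 0 0 -1" --pt "-0.008 0 0 0 0 0 -1"

```text
time: 5.45
ee_pos: [0.3777, 0.3063, 0.0229]
orientation: [-0.134, 0.991, 0.001, 0.002]
ft_force: [0.9, -0.3, 0.2]
finger_gap: 0.0004
finger_force: 0.0
```

Request:
send_rows --pt "-0.004 0 0 0 0 0 -1" --pt "-0.002 0 0 0 0 0 -1" --pt "-0.002 0 0 0 0 0 -1"

```text
time: 5.75
ee_pos: [0.385, 0.3054, 0.0227]
orientation: [-0.131, 0.991, -0.0, -0.0]
ft_force: [0.8, 0.1, -0.7]
finger_gap: 0.0002
finger_force: 0.0
```

```bash
python3 -c "from h import *;st()"
```

```text
t 5.75 bay [-0.2007  0.0647] z 0.0227 F bay [ 0.8  -0.14] -0.68 tool y dir deg 105.08 tilt [-0. -0.] gap 0.0002 j [ 0.44  0.7   1.91 -0.    0.53 -1.39]
```

Request:
send_rows --pt "-0.002 0 0 0 0 0 -1" --pt "-0.002 0 -0.001 0 0 0 -1" --pt "-0.002 0 -0.001 0 0 0 -1" --pt "-0.002 0 -0.001 0 0 0 -1" --pt "-0.002 0 -0.001 0 0 0 -1" --pt "-0.002 0 -0.001 0 0 0 -1" --pt "-0.002 0 0 0 0 0 -1" --pt "-0.002 0 0 0 0 0 -1"

```text
time: 6.55
ee_pos: [0.3973, 0.3103, 0.0272]
orientation: [-0.132, 0.991, -0.0, -0.002]
ft_force: [-5.3, 1.1, -0.4]
finger_gap: 0.0008
finger_force: 2.4
```

```bash
python3 -c "from h import *;st();chest()"
```

```text
t 6.55 bay [-0.1875  0.0662] z 0.0272 F bay [-4.82  2.49] -0.44 tool y dir deg 105.22 tilt [-0.005 -0.001] gap 0.0008 j [ 0.44  0.7   1.87  0.    0.57 -1.4 ]
far edge: slope deg 3.71 L (np.float64(0.098), np.float64(-0.0687)) R (np.float64(-0.094), np.float64(-0.0562)) n 49 59 rms 0.0005
```

Request:
send_rows --pt "-0.0025 0 0 0 0 0 -1" --pt "-0.003 0 0 0 0 0 -1" --pt "-0.003 0 0 0 0 0 -1" --pt "-0.003 0 0 0 0 0 -1" --pt "-0.003 0 0 0 0 0 -1" --pt "-0.003 0 0 0 0 0 -1" --pt "-0.003 0 0 0 0 0 -1" --pt "-0.002 0 0 0 0 0 -1"

```text
time: 7.4
ee_pos: [0.4186, 0.3163, 0.0273]
orientation: [-0.132, 0.991, -0.0, -0.003]
ft_force: [-5.4, 1.9, 0.2]
finger_gap: 0.0003
finger_force: 3.0
```

```bash
python3 -c "from h import *;st();chest()"
```

```text
t 7.4 bay [-0.1654  0.0664] z 0.0273 F bay [-4.71  3.22] 0.16 tool y dir deg 105.2 tilt [-0.005 -0.001] gap 0.0003 j [ 0.43  0.71  1.82  0.    0.61 -1.4 ]
far edge: slope deg -3.15 L (np.float64(0.082), np.float64(-0.0437)) R (np.float64(-0.106), np.float64(-0.0541)) n 48 60 rms 0.0002
```

Request:
send_rows --pt "0.01 0 0 0 0 0 -1" --pt "0.025 0 0.001 0 0 0 -1" --pt "0.007 -0.02 0.001 0 0 0 -1" --pt "0 -0.045 0.001 0 0 0 -1" --pt "0 -0.045 0.001 0 0 0 -1" --pt "0 -0.026 0 0 0 0 -1" --pt "-0.006 -0.008 0 0 0 0 -1" --pt "-0.008 0 0 0 0 0 -1"

```text
time: 8.25
ee_pos: [0.4338, 0.1696, 0.024]
orientation: [-0.131, 0.991, -0.0, 0.001]
ft_force: [-0.6, 0.6, -0.1]
finger_gap: 0.0004
finger_force: 0.0
```

Request:
send_rows --pt "-0.004 0 0 0 0 0 -1" --pt "-0.002 0 0 0 0 0 -1" --pt "-0.002 0 0 0 0 0 -1" --pt "-0.002 0 -0.001 0 0 0 -1" --pt "-0.002 0 -0.001 0 0 0 -1" --pt "-0.002 0 -0.001 0 0 0 -1"

```text
time: 8.85
ee_pos: [0.4456, 0.1743, 0.0267]
orientation: [-0.133, 0.991, -0.0, -0.0]
ft_force: [0.1, 0.2, -0.5]
finger_gap: 0.0001
finger_force: 0.0
```

```bash
python3 -c "from h import *;st();chest()"
```

```text
t 8.85 bay [-0.1765 -0.0777] z 0.0267 F bay [0.19 0.21] -0.5 tool y dir deg 105.25 tilt [-0. -0.] gap 0.0001 j [ 0.14  0.69  1.94 -0.    0.51 -1.7 ]
far edge: slope deg -3.53 L (np.float64(0.082), np.float64(-0.0423)) R (np.float64(-0.106), np.float64(-0.0539)) n 48 66 rms 0.0002
```

Request:
send_rows --pt "-0.002 0 -0.001 0 0 0 -1" --pt "-0.002 0 -0.001 0 0 0 -1" --pt "-0.0025 0 -0.001 0 0 0 -1" --pt "-0.003 0 0 0 0 0 -1" --pt "-0.003 0 0 0 0 0 -1" --pt "-0.003 0 0 0 0 0 -1" --pt "-0.003 0 0 0 0 0 -1" --pt "-0.003 0 0 0 0 0 -1"

```text
time: 9.7
ee_pos: [0.4619, 0.1782, 0.0292]
orientation: [-0.133, 0.991, -0.001, -0.005]
ft_force: [-5.6, -5.1, 3.4]
finger_gap: 0.0002
finger_force: 3.9
```

```bash
python3 -c "from h import *;st();chest()"
```

```text
t 9.7 bay [-0.1597 -0.0782] z 0.0292 F bay [-6.73 -3.47] 3.44 tool y dir deg 105.27 tilt [-0.01  -0.003] gap 0.0002 j [ 0.14  0.69  1.89 -0.    0.57 -1.69]
far edge: slope deg 0.47 L (np.float64(0.09), np.float64(-0.0412)) R (np.float64(-0.102), np.float64(-0.0397)) n 49 66 rms 0.0004
```

Request:
send_rows --pt "-0.0025 0 -0.001 0 0 0 -1" --pt "-0.003 0 -0.001 0 0 0 -1" --pt "-0.003 0 0 0 0 0 -1" --pt "-0.003 0 0 0 0 0 -1" --pt "-0.003 0 0 0 0 0 -1"

```text
time: 10.25
ee_pos: [0.4804, 0.1833, 0.0315]
orientation: [-0.132, 0.991, -0.0, -0.0]
ft_force: [-2.1, -2.9, -3.2]
finger_gap: 0.0007
finger_force: 2.1
```

```bash
python3 -c "from h import *;st();chest()"
```

```text
t 10.25 bay [-0.1405 -0.0781] z 0.0315 F bay [-2.75 -2.23] -3.22 tool y dir deg 105.22 tilt [-0.001 -0.   ] gap 0.0007 j [ 0.15  0.7   1.85 -0.    0.6  -1.69]
far edge: slope deg 6.7 L (np.float64(0.098), np.float64(-0.0398)) R (np.float64(-0.09), np.float64(-0.0177)) n 48 66 rms 0.0003
```

Request:
send_rows --pt "0.01 0 0 0 0 0 -1" --pt "0.025 0 0.001 0 0 0 -1" --pt "0.015 0.02 0.001 0 0 0 -1" --pt "0.002 0.04 0.001 0 0 0 -1" --pt "0 0.045 0.002 0 0 0 -1" --pt "0 0.026 0.002 0 0 0 -1" --pt "-0.008 0.009 0 0 0 0 -1" --pt "-0.008 0 0 0 0 0 -1"

```text
time: 11.1
ee_pos: [0.4102, 0.311, 0.0253]
orientation: [-0.134, 0.991, 0.001, 0.002]
ft_force: [0.2, -0.8, 0.3]
finger_gap: 0.0004
finger_force: 0.0
```

Request:
send_rows --pt "-0.004 0 0 0 0 0 -1" --pt "-0.003 0 0 0 0 0 -1" --pt "-0.002 0 0 0 0 0 -1" --pt "-0.002 0 -0.001 0 0 0 -1" --pt "-0.002 0 -0.001 0 0 0 -1" --pt "-0.002 0 -0.001 0 0 0 -1" --pt "-0.002 0 -0.001 0 0 0 -1"

```text
time: 11.8
ee_pos: [0.4254, 0.3135, 0.0288]
orientation: [-0.132, 0.991, -0.0, -0.0]
ft_force: [0.9, 0.3, -0.3]
finger_gap: 0.0003
finger_force: 0.0
```

```bash
python3 -c "from h import *;st();chest()"
```

```text
t 11.8 bay [-0.1596  0.0619] z 0.0288 F bay [0.98 0.03] -0.28 tool y dir deg 105.21 tilt [-0. -0.] gap 0.0003 j [ 0.42  0.71  1.82  0.    0.62 -1.41]
far edge: slope deg 7.13 L (np.float64(0.098), np.float64(-0.0396)) R (np.float64(-0.09), np.float64(-0.0161)) n 48 59 rms 0.0004
```

Request:
send_rows --pt "-0.002 0 0 0 0 0 -1" --pt "-0.002 0 -0.001 0 0 0 -1" --pt "-0.002 0 -0.001 0 0 0 -1" --pt "-0.0025 0 -0.001 0 0 0 -1" --pt "-0.003 0 -0.001 0 0 0 -1" --pt "-0.003 0 0 0 0 0 -1" --pt "-0.003 0 0 0 0 0 -1" --pt "-0.003 0 0 0 0 0 -1"

```text
time: 12.65
ee_pos: [0.4447, 0.3192, 0.0326]
orientation: [-0.132, 0.991, 0.0, -0.001]
ft_force: [-5.1, 1.3, -2.9]
finger_gap: 0.0006
finger_force: 2.2
```

```bash
python3 -c "from h import *;st();chest()"
```

```text
t 12.65 bay [-0.1395  0.0624] z 0.0326 F bay [-4.57  2.59] -2.91 tool y dir deg 105.2 tilt [-0.001  0.   ] gap 0.0006 j [ 0.42  0.72  1.76  0.    0.66 -1.42]
far edge: slope deg 1.3 L (np.float64(0.094), np.float64(-0.0198)) R (np.float64(-0.098), np.float64(-0.0154)) n 49 59 rms 0.0004
```

Request:
send_rows --pt "-0.002 0 0 0 0 0 -1" --pt "-0.002 0 0 0 0 0 -1" --pt "-0.002 0 0 0 0 0 -1" --pt "-0.002 0 0 0 0 0 -1"

```text
time: 13.1
ee_pos: [0.4512, 0.3209, 0.0326]
orientation: [-0.132, 0.991, -0.0, -0.002]
ft_force: [-7.0, 0.5, 0.8]
finger_gap: 0.0008
finger_force: 3.3
```

```bash
python3 -c "from h import *;st();chest()"
```

```text
t 13.1 bay [-0.1327  0.0623] z 0.0326 F bay [-6.62  2.31] 0.75 tool y dir deg 105.19 tilt [-0.003 -0.001] gap 0.0008 j [ 0.42  0.72  1.75  0.    0.68 -1.42]
far edge: slope deg -1.26 L (np.float64(0.09), np.float64(-0.0107)) R (np.float64(-0.102), np.float64(-0.0149)) n 49 59 rms 0.0005
```

Request:
send_rows --pt "0.01 0 0 0 0 0 -1" --pt "0.025 0 0.002 0 0 0 -1" --pt "0.005 -0.02 0.002 0 0 0 -1" --pt "0 -0.045 0.002 0 0 0 -1" --pt "0 -0.045 0.002 0 0 0 -1" --pt "0 -0.024 0 0 0 0 -1" --pt "-0.008 -0.006 0 0 0 0 -1" --pt "-0.008 0 0 0 0 0 -1"

```text
time: 13.95
ee_pos: [0.4691, 0.1791, 0.0253]
orientation: [-0.131, 0.991, -0.0, 0.002]
ft_force: [0.1, -0.2, -0.0]
finger_gap: 0.0002
finger_force: 0.0
```

Request:
send_rows --pt "-0.006 0 0 0 0 0 -1" --pt "-0.003 0 0 0 0 0 -1" --pt "-0.002 0 0 0 0 0 -1" --pt "-0.002 0 -0.001 0 0 0 -1" --pt "-0.002 0 -0.001 0 0 0 -1" --pt "-0.002 0 -0.001 0 0 0 -1" --pt "-0.002 0 -0.001 0 0 0 -1"

```text
time: 14.65
ee_pos: [0.4847, 0.1848, 0.0287]
orientation: [-0.133, 0.991, -0.0, -0.0]
ft_force: [0.5, 0.3, -0.5]
finger_gap: 0.0002
finger_force: 0.0
```

```bash
python3 -c "from h import *;st();chest()"
```

```text
t 14.65 bay [-0.136  -0.0779] z 0.0287 F bay [0.6  0.11] -0.45 tool y dir deg 105.23 tilt [-0. -0.] gap 0.0002 j [ 0.15  0.7   1.84 -0.    0.6  -1.69]
far edge: slope deg -1.95 L (np.float64(0.086), np.float64(-0.0087)) R (np.float64(-0.102), np.float64(-0.0151)) n 48 66 rms 0.0003
```

Request:
send_rows --pt "-0.002 0 0 0 0 0 -1" --pt "-0.002 0 -0.001 0 0 0 -1" --pt "-0.002 0 -0.001 0 0 0 -1" --pt "-0.002 0 -0.001 0 0 0 -1" --pt "-0.0015 0 0 0 0 0 -1" --pt "-0.001 0 0 0 0 0 -1"

```text
time: 15.3
ee_pos: [0.4942, 0.187, 0.0314]
orientation: [-0.133, 0.991, -0.0, -0.001]
ft_force: [-3.4, -4.4, -2.6]
finger_gap: 0.0005
finger_force: 2.1
```

```bash
python3 -c "from h import *;st();chest()"
```

```text
t 15.3 bay [-0.1262 -0.0782] z 0.0314 F bay [-4.44 -3.39] -2.59 tool y dir deg 105.23 tilt [-0.002 -0.001] gap 0.0005 j [ 0.15  0.71  1.81 -0.    0.62 -1.69]
far edge: slope deg 1.53 L (np.float64(0.09), np.float64(-0.0086)) R (np.float64(-0.098), np.float64(-0.0036)) n 48 66 rms 0.0003
```

Request:
send_rows --pt "-0.001 0 0 0 0 0 -1" --pt "-0.001 0 0 0 0 0 -1" --pt "-0.001 0 0 0 0 0 -1"

```text
time: 15.65
ee_pos: [0.4976, 0.188, 0.0315]
orientation: [-0.132, 0.991, -0.0, -0.0]
ft_force: [-3.1, -3.1, -3.1]
finger_gap: 0.0004
finger_force: 2.1
```

```bash
python3 -c "from h import *;st();chest()"
```

```text
t 15.65 bay [-0.1227 -0.0781] z 0.0315 F bay [-3.77 -2.14] -3.08 tool y dir deg 105.22 tilt [-0.001 -0.   ] gap 0.0004 j [ 0.15  0.71  1.81 -0.    0.63 -1.69]
far edge: slope deg 1.39 L (np.float64(0.094), np.float64(-0.0075)) R (np.float64(-0.098), np.float64(-0.0029)) n 49 66 rms 0.0007
```

Request:
send_rows --pt "0.01 0 0 0 0 0 -1" --pt "0.025 0 0.002 0 0 0 -1" --pt "0.006 0.02 0.002 0 0 0 -1" --pt "0 0.045 0.002 0 0 0 -1" --pt "0 0.045 0.001 0 0 0 -1" --pt "0 0.026 0 0 0 0 -1" --pt "-0.008 0.007 0 0 0 0 -1" --pt "-0.008 0 0 0 0 0 -1"

```text
time: 16.5
ee_pos: [0.4376, 0.3216, 0.0254]
orientation: [-0.134, 0.991, 0.001, 0.002]
ft_force: [0.2, 0.6, 1.1]
finger_gap: 0.0005
finger_force: 0.0
```

Request:
send_rows --pt "-0.005 0 0 0 0 0 -1" --pt "-0.003 0 0 0 0 0 -1" --pt "-0.002 0 0 0 0 0 -1" --pt "-0.002 0 -0.001 0 0 0 -1" --pt "-0.002 0 -0.001 0 0 0 -1" --pt "-0.0015 0 -0.001 0 0 0 -1" --pt "-0.001 0 -0.001 0 0 0 -1"

```text
time: 17.2
ee_pos: [0.4521, 0.3239, 0.0288]
orientation: [-0.132, 0.991, 0.0, 0.0]
ft_force: [0.2, -0.3, 0.3]
finger_gap: 0.0005
finger_force: 0.0
```

```bash
sed -i 's/np.arange(-.004,-.16/np.arange(.012,-.16/' h.py; python3 -c "from h import *;st();chest()"
```

```text
t 17.2 bay [-0.131   0.0649] z 0.0288 F bay [ 0.12 -0.3 ] 0.31 tool y dir deg 105.21 tilt [0. 0.] gap 0.0005 j [ 0.42  0.73  1.74  0.    0.67 -1.42]
far edge: slope deg 2.12 L (np.float64(0.094), np.float64(-0.008)) R (np.float64(-0.098), np.float64(-0.0009)) n 49 59 rms 0.0004
```

Request:
send_rows --pt "-0.001 0 0 0 0 0 -1" --pt "-0.001 0 -0.001 0 0 0 -1" --pt "-0.001 0 -0.001 0 0 0 -1" --pt "-0.001 0 -0.001 0 0 0 -1" --pt "-0.001 0 -0.001 0 0 0 -1"

```text
time: 17.75
ee_pos: [0.4551, 0.3247, 0.0321]
orientation: [-0.132, 0.991, -0.0, -0.002]
ft_force: [-3.6, -0.5, -2.4]
finger_gap: 0.0002
finger_force: 1.6
```

```bash
python3 -c "from h import *;st();chest()"
```

```text
t 17.75 bay [-0.1279  0.065 ] z 0.0321 F bay [-3.61  0.42] -2.36 tool y dir deg 105.22 tilt [-0.004 -0.001] gap 0.0002 j [ 0.42  0.73  1.73  0.    0.69 -1.42]
far edge: slope deg 1.59 L (np.float64(0.094), np.float64(-0.0066)) R (np.float64(-0.098), np.float64(-0.0012)) n 49 59 rms 0.0003
```

Request:
send_rows --pt "-0.001 0 0 0 0 0 -1" --pt "-0.001 0 0 0 0 0 -1" --pt "-0.001 0 0 0 0 0 -1" --pt "-0.001 0 0 0 0 0 -1"

```text
time: 18.2
ee_pos: [0.4602, 0.3264, 0.0325]
orientation: [-0.132, 0.991, 0.0, -0.001]
ft_force: [-6.9, 1.6, -1.5]
finger_gap: 0.0002
finger_force: 2.7
```

```bash
python3 -c "from h import *;st();chest()"
```

```text
t 18.2 bay [-0.1226  0.0653] z 0.0325 F bay [-6.28  3.35] -1.51 tool y dir deg 105.21 tilt [-0.001 -0.   ] gap 0.0002 j [ 0.42  0.73  1.72  0.    0.69 -1.42]
far edge: slope deg 0.48 L (np.float64(0.09), np.float64(-0.0031)) R (np.float64(-0.102), np.float64(-0.0015)) n 49 59 rms 0.0003
```

Request:
send_rows --pt "-0.001 0 0 0 0 0 -1" --pt "-0.001 0 0 0 0 0 -1" --pt "-0.001 0 0 0 0 0 -1"

```text
time: 18.55
ee_pos: [0.4602, 0.3264, 0.0326]
orientation: [-0.132, 0.991, -0.001, -0.004]
ft_force: [-10.6, 1.3, 3.8]
finger_gap: 0.0006
finger_force: 5.0
```

```bash
python3 -c "from h import *;st();chest()"
```

```text
t 18.55 bay [-0.1226  0.0653] z 0.0326 F bay [-9.9  4. ] 3.76 tool y dir deg 105.21 tilt [-0.007 -0.002] gap 0.0006 j [ 0.42  0.73  1.72  0.    0.7  -1.42]
far edge: slope deg 0.5 L (np.float64(0.09), np.float64(-0.0032)) R (np.float64(-0.102), np.float64(-0.0015)) n 49 59 rms 0.0003
```

Request:
send_rows --pt "0 0 -0.001 0 0 0 -1" --pt "0 0 -0.001 0 0 0 -1" --pt "0 0 -0.001 0 0 0 -1" --pt "0 0 0 0 0 0 -1"

```text
time: 19.0
ee_pos: [0.4604, 0.3257, 0.0346]
orientation: [-0.133, 0.991, -0.001, -0.004]
ft_force: [-7.1, -0.7, -4.4]
finger_gap: 0.0009
finger_force: 3.4
```

```bash
python3 -c "from h import *;st();chest()"
```

```text
t 19.0 bay [-0.1225  0.0645] z 0.0346 F bay [-7.01  1.22] -4.4 tool y dir deg 105.24 tilt [-0.007 -0.003] gap 0.0009 j [ 0.42  0.73  1.72 -0.    0.71 -1.42]
far edge: slope deg 0.53 L (np.float64(0.09), np.float64(-0.0031)) R (np.float64(-0.102), np.float64(-0.0014)) n 49 59 rms 0.0003
```

Run:
```python
from h import *
a=camera('top')[115:190,175:325,::-1];b=camera('side')[190:300,185:335,::-1]
a=cv2.resize(a,(600,300),interpolation=cv2.INTER_CUBIC);b=cv2.resize(b,(400,293),interpolation=cv2.INTER_CUBIC)
c=np.zeros((600,800,3),np.uint8);c[:300,:600]=a;c[300:593,:400]=b
cv2.imwrite('pics/seat1.png',c)
```

```text
(no output)
```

View pics/seat1.png

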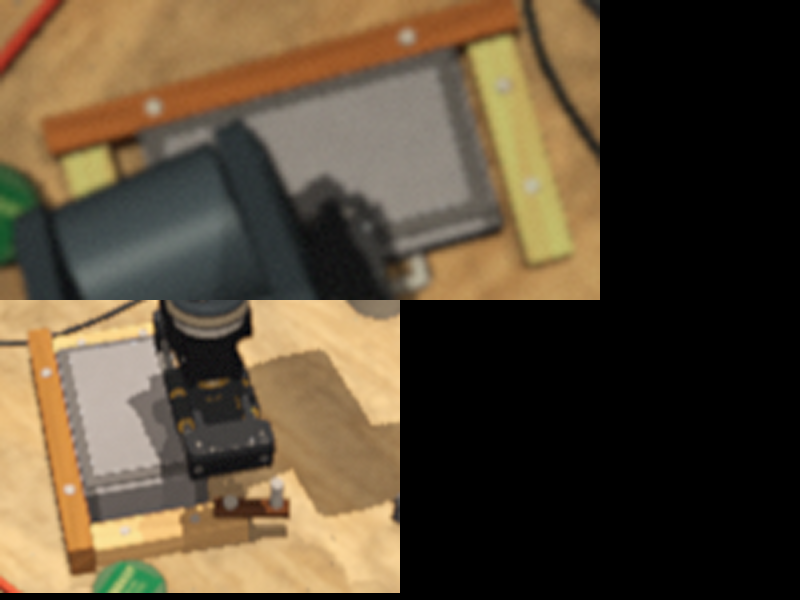

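The chest's far edge follows the stop's near edge with no wood showing between them: (145,128) to (460,48) against the stop line. It looks seated or within 1–2 mm, so I press further to tell which.

Request:
send_rows --pt "-0.001 0 0 0 0 0 -1" --pt "-0.001 0 0 0 0 0 -1" --pt "-0.001 0 -0.0005 0 0 0 -1" --pt "-0.001 0 -0.0005 0 0 0 -1"

```text
time: 19.55
ee_pos: [0.4605, 0.3256, 0.0348]
orientation: [-0.132, 0.991, -0.002, -0.008]
ft_force: [-12.4, -1.5, -4.0]
finger_gap: 0.0003
finger_force: 6.0
```

```bash
python3 -c "from h import *;st();chest()"
```

```text
t 19.55 bay [-0.1226  0.0644] z 0.0348 F bay [-12.31   1.82] -4.01 tool y dir deg 105.22 tilt [-0.015 -0.006] gap 0.0003 j [ 0.42  0.73  1.71  0.    0.72 -1.42]
far edge: slope deg 0.57 L (np.float64(0.09), np.float64(-0.0032)) R (np.float64(-0.102), np.float64(-0.0013)) n 49 59 rms 0.0003
```

Request:
send_rows --pt "0.004 0 0 0 0 0 -1" --pt "0.006 0 0 0 0 0 -1" --pt "0.02 0 0.003 0 0 0 -1" --pt "0.02 -0.015 0.003 0 0 0 -1" --pt "0 -0.045 0.002 0 0 0 -1" --pt "0 -0.045 0.002 0 0 0 -1" --pt "0 -0.03 0 0 0 0 -1" --pt "-0.008 -0.007 0 0 0 0 -1"

```text
time: 20.4
ee_pos: [0.4677, 0.1774, 0.0275]
orientation: [-0.13, 0.991, -0.0, 0.003]
ft_force: [0.3, 0.0, 0.7]
finger_gap: 0.0002
finger_force: 0.0
```

Request:
send_rows --pt "-0.01 0 0 0 0 0 -1" --pt "-0.008 0 0 0 0 0 -1" --pt "-0.004 0 0 0 0 0 -1" --pt "-0.002 0 0 0 0 0 -1" --pt "-0.001 0 0 0 0 0 -1" --pt "-0.001 0 -0.001 0 0 0 -1" --pt "-0.001 0 -0.001 0 0 0 -1" --pt "-0.001 0 -0.001 0 0 0 -1"

```text
time: 21.2
ee_pos: [0.491, 0.1875, 0.0297]
orientation: [-0.132, 0.991, -0.0, -0.0]
ft_force: [0.4, 1.1, -1.2]
finger_gap: 0.0004
finger_force: 0.0
```

```bash
python3 -c "from h import *;st();chest()"
```

```text
t 21.2 bay [-0.1292 -0.0769] z 0.0297 F bay [0.71 0.98] -1.23 tool y dir deg 105.23 tilt [-0. -0.] gap 0.0004 j [ 0.15  0.71  1.82 -0.    0.61 -1.68]
far edge: slope deg 0.6 L (np.float64(0.09), np.float64(-0.0033)) R (np.float64(-0.102), np.float64(-0.0013)) n 49 66 rms 0.0003
```

Request:
send_rows --pt "-0.001 0 0 0 0 0 -1" --pt "-0.001 0 0 0 0 0 -1" --pt "-0.001 0 0 0 0 0 -1" --pt "-0.001 0 0 0 0 0 -1" --pt "-0.001 0 -0.001 0 0 0 -1" --pt "-0.001 0 -0.001 0 0 0 -1" --pt "-0.001 0 -0.001 0 0 0 -1" --pt "-0.001 0 -0.001 0 0 0 -1"

```text
time: 22.05
ee_pos: [0.4987, 0.1895, 0.0337]
orientation: [-0.132, 0.991, -0.0, -0.0]
ft_force: [-1.0, -1.1, 0.2]
finger_gap: 0.0004
finger_force: 0.4
```

```bash
python3 -c "from h import *;st();chest()"
```

```text
t 22.05 bay [-0.1212 -0.077 ] z 0.0337 F bay [-1.28 -0.8 ] 0.23 tool y dir deg 105.22 tilt [-0.001 -0.   ] gap 0.0004 j [ 0.15  0.71  1.8  -0.    0.64 -1.68]
far edge: slope deg 0.57 L (np.float64(0.09), np.float64(-0.0032)) R (np.float64(-0.102), np.float64(-0.0012)) n 49 66 rms 0.0003
```

Request:
send_rows --pt "-0.001 0 0 0 0 0 -1" --pt "-0.001 0 -0.001 0 0 0 -1" --pt "-0.001 0 -0.001 0 0 0 -1" --pt "-0.001 0 -0.001 0 0 0 -1" --pt "-0.001 0 0 0 0 0 -1" --pt "-0.001 0 0 0 0 0 -1"

```text
time: 22.7
ee_pos: [0.4994, 0.19, 0.0356]
orientation: [-0.133, 0.991, -0.0, -0.006]
ft_force: [-8.7, -3.9, 0.7]
finger_gap: 0.0005
finger_force: 4.8
```

```bash
python3 -c "from h import *;st();chest()"
```

```text
t 22.7 bay [-0.1205 -0.0766] z 0.0356 F bay [-9.46 -1.5 ] 0.72 tool y dir deg 105.27 tilt [-0.012 -0.003] gap 0.0005 j [ 0.15  0.7   1.79 -0.    0.66 -1.68]
far edge: slope deg 0.74 L (np.float64(0.09), np.float64(-0.0032)) R (np.float64(-0.102), np.float64(-0.0007)) n 49 66 rms 0.0003
```

Request:
send_rows --pt "-0.001 0 0 0 0 0 -1" --pt "-0.001 0 0 0 0 0 -1" --pt "-0.001 0 0 0 0 0 -1" --pt "-0.001 0 -0.0005 0 0 0 -1"

```text
time: 23.15
ee_pos: [0.4994, 0.19, 0.0357]
orientation: [-0.133, 0.991, -0.001, -0.01]
ft_force: [-13.3, -5.9, -0.4]
finger_gap: 0.0003
finger_force: 7.0
```

```bash
python3 -c "from h import *;st();chest()"
```

```text
t 23.15 bay [-0.1205 -0.0766] z 0.0357 F bay [-14.35  -2.24] -0.44 tool y dir deg 105.3 tilt [-0.02  -0.005] gap 0.0003 j [ 0.16  0.71  1.78 -0.    0.67 -1.68]
far edge: slope deg 0.75 L (np.float64(0.09), np.float64(-0.0032)) R (np.float64(-0.102), np.float64(-0.0007)) n 49 66 rms 0.0003
```

Request:
send_rows --pt "-0.001 0 0 0 0 0 -1" --pt "-0.001 0 0 0 0 0 -1" --pt "-0.001 0 0 0 0 0 -1" --pt "-0.001 0 0 0 0 0 -1" --pt "-0.0005 0 0 0 0 0 -1" --pt "0 0 0 0 0 0 -1" --pt "0 0 0 0 0 0 -1" --pt "0 0 0 0 0 0 -1"

```text
time: 24.0
ee_pos: [0.4994, 0.1901, 0.0357]
orientation: [-0.133, 0.991, -0.002, -0.015]
ft_force: [-17.2, -10.1, 9.0]
finger_gap: 0.0006
finger_force: 10.1
```

```bash
python3 -c "from h import *;st();chest()"
```

```text
t 24.0 bay [-0.1204 -0.0766] z 0.0357 F bay [-19.21  -5.28] 8.98 tool y dir deg 105.34 tilt [-0.028 -0.007] gap 0.0006 j [ 0.16  0.71  1.78 -0.    0.69 -1.68]
far edge: slope deg 0.73 L (np.float64(0.09), np.float64(-0.0032)) R (np.float64(-0.102), np.float64(-0.0008)) n 49 66 rms 0.0003
```

Request:
send_rows --pt "0.005 0 0 0 0 0 -1" --pt "0.005 0 0 0 0 0 -1" --pt "0.01 0 0.002 0 0 0 -1" --pt "0.025 0 0.003 0 0 0 -1" --pt "0.011 0.02 0.002 0 0 0 -1" --pt "0 0.045 0.002 0 0 0 -1" --pt "0 0.045 0 0 0 0 -1" --pt "0 0.032 0 0 0 0 -1"

```text
time: 24.85
ee_pos: [0.4233, 0.3189, 0.0288]
orientation: [-0.133, 0.991, 0.001, 0.003]
ft_force: [0.5, -0.1, 0.0]
finger_gap: 0.0004
finger_force: 0.0
```

Request:
send_rows --pt "-0.012 0 0 0 0 0 -1" --pt "-0.01 0 0 0 0 0 -1" --pt "-0.004 0 0 0 0 0 -1" --pt "-0.001 0 0 0 0 0 -1" --pt "-0.001 0 0 0 0 0 -1" --pt "-0.001 0 0 0 0 0 -1" --pt "-0.001 0 0 0 0 0 -1" --pt "-0.001 0 0 0 0 0 -1"

```text
time: 25.65
ee_pos: [0.4515, 0.3235, 0.0281]
orientation: [-0.132, 0.991, -0.0, -0.0]
ft_force: [-0.6, -0.0, -0.4]
finger_gap: 0.0004
finger_force: 0.0
```

```bash
python3 -c "from h import *;st();chest()"
```

```text
t 25.65 bay [-0.1318  0.0647] z 0.0281 F bay [-0.56  0.15] -0.36 tool y dir deg 105.19 tilt [-0. -0.] gap 0.0004 j [ 0.42  0.73  1.75  0.    0.67 -1.42]
far edge: slope deg 0.73 L (np.float64(0.09), np.float64(-0.0032)) R (np.float64(-0.102), np.float64(-0.0007)) n 49 59 rms 0.0003
```

Request:
send_rows --pt "-0.0015 0 0 0 0 0 -1" --pt "-0.0015 0 0 0 0 0 -1" --pt "-0.001 0 0 0 0 0 -1" --pt "-0.001 0 0 0 0 0 -1" --pt "-0.001 0 -0.001 0 0 0 -1" --pt "-0.001 0 -0.001 0 0 0 -1" --pt "-0.001 0 -0.001 0 0 0 -1" --pt "-0.001 0 -0.001 0 0 0 -1"

```text
time: 26.5
ee_pos: [0.4602, 0.3261, 0.0323]
orientation: [-0.132, 0.991, -0.0, -0.0]
ft_force: [-2.1, -0.7, -0.3]
finger_gap: 0.0005
finger_force: 0.8
```

Request:
send_rows --pt "-0.001 0 -0.001 0 0 0 -1" --pt "-0.001 0 -0.001 0 0 0 -1" --pt "-0.001 0 -0.001 0 0 0 -1" --pt "-0.001 0 -0.001 0 0 0 -1" --pt "-0.001 0 0 0 0 0 -1" --pt "-0.001 0 0 0 0 0 -1"

```text
time: 27.1
ee_pos: [0.4604, 0.3259, 0.035]
orientation: [-0.133, 0.991, -0.002, -0.006]
ft_force: [-9.6, -2.4, 0.8]
finger_gap: 0.0003
finger_force: 4.9
```

```bash
python3 -c "from h import *;st();chest()"
```

```text
t 27.1 bay [-0.1225  0.0647] z 0.035 F bay [-9.89  0.24] 0.77 tool y dir deg 105.23 tilt [-0.012 -0.005] gap 0.0003 j [ 0.42  0.73  1.71  0.    0.71 -1.42]
far edge: slope deg 0.7 L (np.float64(0.09), np.float64(-0.0031)) R (np.float64(-0.102), np.float64(-0.0008)) n 49 59 rms 0.0003
```

Same contact position as before and no motion. Now I press to about 20 N here too and hold.

Request:
send_rows --pt "-0.001 0 0 0 0 0 -1" --pt "-0.001 0 -0.0005 0 0 0 -1" --pt "-0.001 0 -0.0005 0 0 0 -1" --pt "-0.001 0 -0.0005 0 0 0 -1" --pt "-0.001 0 -0.0005 0 0 0 -1" --pt "-0.001 0 0 0 0 0 -1" --pt "-0.001 0 0 0 0 0 -1"

```text
time: 27.85
ee_pos: [0.4605, 0.3259, 0.0351]
orientation: [-0.132, 0.991, -0.003, -0.013]
ft_force: [-16.6, -2.4, -0.5]
finger_gap: 0.0003
finger_force: 8.5
```

```bash
python3 -c "from h import *;st();chest()"
```

```text
t 27.85 bay [-0.1225  0.0647] z 0.0351 F bay [-16.63   2.04] -0.49 tool y dir deg 105.23 tilt [-0.026 -0.01 ] gap 0.0003 j [ 0.42  0.73  1.7   0.    0.74 -1.42]
far edge: slope deg 0.7 L (np.float64(0.09), np.float64(-0.0031)) R (np.float64(-0.102), np.float64(-0.0008)) n 49 59 rms 0.0003
```

Request:
send_rows --pt "-0.001 0 0 0 0 0 -1" --pt "-0.001 0 0 0 0 0 -1" --pt "-0.0005 0 0 0 0 0 -1" --pt "0 0 0 0 0 0 -1" --pt "0 0 0 0 0 0 -1" --pt "0 0 0 0 0 0 -1" --pt "0 0 0 0 0 0 -1" --pt "0 0 0 0 0 0 -1"

```text
time: 28.7
ee_pos: [0.4605, 0.3258, 0.0352]
orientation: [-0.133, 0.991, -0.004, -0.016]
ft_force: [-18.9, -3.6, 1.7]
finger_gap: 0.0005
finger_force: 9.8
```

```bash
python3 -c "
from h import *
st();chest()
a=camera('top')[105:245,160:340];cv2.imwrite('pics/seat2.png',cv2.resize(a[:70,:,::-1],None,fx=4,fy=6,interpolation=cv2.INTER_CUBIC))"
```

```text
t 28.7 bay [-0.1225  0.0646] z 0.0352 F bay [-19.19   1.43] 1.7 tool y dir deg 105.24 tilt [-0.03  -0.011] gap 0.0005 j [ 0.42  0.73  1.7   0.    0.74 -1.42]
far edge: slope deg 0.67 L (np.float64(0.09), np.float64(-0.0031)) R (np.float64(-0.102), np.float64(-0.0009)) n 49 59 rms 0.0003
```

View pics/seat2.png

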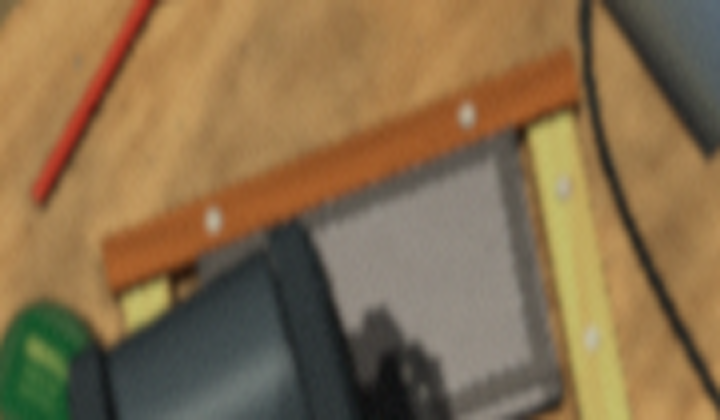

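The chest lies flush along the whole stop, and it held about 19 N at each end. Next I back off, lift, turn the tool by 52.5° and go to the outer side of the pin.

Request:
send_rows --pt "0.005 0 0 0 0 0 -1" --pt "0.006 0 0 0 0 0 -1" --pt "0.01 0 0 0 0 0 -1" --pt "0.025 0 0 0 0 0 -1" --pt "0.025 0 -0.03 0 0 0 -1" --pt "0.014 0 -0.045 0 0 0 -1" --pt "0 0.046 -0.01 0 0 0 -1" --pt "0 0.045 0 0 0 0 -1"

```text
time: 29.6
ee_pos: [0.3727, 0.3981, 0.1273]
orientation: [-0.131, 0.991, 0.003, 0.005]
ft_force: [0.0, 0.7, 0.1]
finger_gap: 0.0003
finger_force: 0.0
```

Request:
send_rows --pt "0 0 0 0 0 8.5 -1" --pt "0 0 0 0 0 8.5 -1" --pt "0 0 0 0 0 8.5 -1" --pt "0 0 0 0 0 8.5 -1" --pt "0 0 0 0 0 8.5 -1" --pt "0 0 0 0 0 8.5 -1" --pt "0 0 0 0 0 1.5 -1" --pt "0 0 0 0 0 0 -1"

```text
time: 30.4
ee_pos: [0.3705, 0.3964, 0.1239]
orientation: [0.319, 0.948, 0.001, 0.001]
ft_force: [-0.4, -0.2, -0.2]
finger_gap: 0.0004
finger_force: 0.0
```

Run:
```python
from h import *
st();chest()
i=camera_info('wrist');w=camera('wrist')[:,:,::-1]
print('expected pin top px',proj('wrist',[[.3958,.3843,.071]],i).round(0))
s=camera('side')[190:300,205:355,::-1]
c=np.zeros((420,800,3),np.uint8);c[:,:440]=w[:,60:500];c[:264,440:800]=cv2.resize(s,(360,264),interpolation=cv2.INTER_CUBIC)
cv2.imwrite('pics/b1.png',c)
```

```text
t 30.4 bay [-0.1909  0.1563] z 0.1239 F bay [-0.45 -0.13] -0.17 tool y dir deg 52.84 tilt [0.003 0.002] gap 0.0004 j [ 0.61  0.56  1.73 -0.    0.85 -0.31]
far edge: slope deg 0.66 L (np.float64(0.09), np.float64(-0.0031)) R (np.float64(-0.102), np.float64(-0.0009)) n 49 51 rms 0.0003
expected pin top px [[284. 267.]]
```

View pics/b1.png

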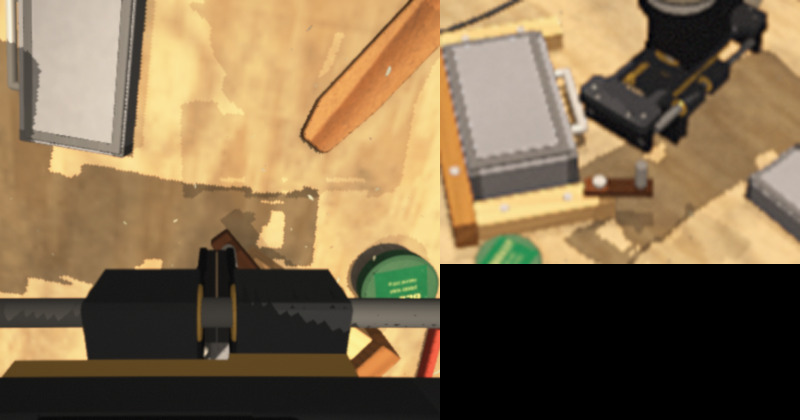

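The wrist view shows the button bar's tip at crop (225,238) under the fingers, with the pin behind the fingertips near (224,267) as predicted. The side view at (640,175) shows the pin standing clear ahead of the tool. Lower and sweep.

Request:
send_rows --pt "0 0 0.03 0 0 0 -1" --pt "0 0 0.03 0 0 0 -1" --pt "0 0 0.013 0 0 0 -1" --pt "0 0 0 0 0 0 -1" --pt "-0.004 0 0 0 0 0 -1" --pt "-0.004 0 0 0 0 0 -1" --pt "-0.003 0 0 0 0 0 -1" --pt "-0.003 0 0 0 0 0 -1"

```text
time: 31.35
ee_pos: [0.3797, 0.3871, 0.051]
orientation: [0.32, 0.947, -0.0, -0.001]
ft_force: [-5.7, 2.0, 5.0]
finger_gap: 0.0001
finger_force: 3.1
```

Request:
send_rows --pt "-0.003 0 0 0 0 0 -1" --pt "-0.003 0 0 0 0 0 -1" --pt "-0.003 0 0 0 0 0 -1" --pt "-0.003 0 0 0 0 0 -1"

```text
time: 31.75
ee_pos: [0.3839, 0.3775, 0.0497]
orientation: [0.32, 0.947, -0.004, -0.005]
ft_force: [-7.4, -0.6, -0.6]
finger_gap: 0.0003
finger_force: 3.0
```

```bash
python3 -c "from h import *;st()"
```

```text
t 31.75 bay [-0.1828  0.1346] z 0.0497 F bay [-7.33  1.38] -0.63 tool y dir deg 52.7 tilt [-0.012 -0.005] gap 0.0003 j [ 0.57  0.68  1.77  0.    0.7  -0.35]
```

Request:
send_rows --pt "-0.0024 -0.0018 0 0 0 0 -1" --pt "-0.0024 -0.0018 0 0 0 0 -1" --pt "-0.0024 -0.0018 0 0 0 0 -1" --pt "-0.0024 -0.0018 0 0 0 0 -1"

```text
time: 32.15
ee_pos: [0.3942, 0.3687, 0.0505]
orientation: [0.32, 0.948, 0.001, 0.001]
ft_force: [-0.3, 1.6, -0.7]
finger_gap: 0.0003
finger_force: 0.9
```

Run:
```python
from h import *
st()
s=camera('side')[220:300,245:345,::-1];t=camera('top')[150:230,190:290,::-1]
cv2.imwrite('pics/b2.png',np.hstack([cv2.resize(x,(400,320),interpolation=cv2.INTER_CUBIC) for x in (s,t)]))
```

```text
t 32.15 bay [-0.1753  0.1234] z 0.0505 F bay [0.1  1.61] -0.69 tool y dir deg 52.71 tilt [0.002 0.001] gap 0.0003 j [ 0.54  0.68  1.78  0.    0.68 -0.38]
```

View pics/b2.png

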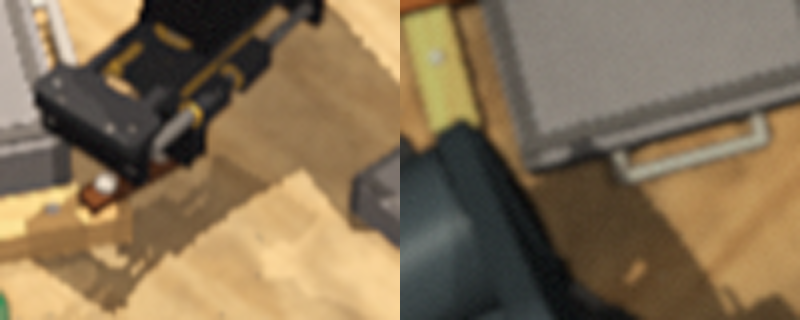

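The button is turning: the bar now points inward in the side view, from (105,185) to (200,160), roughly 0.4 rad. Continue the sweep.

Request:
send_rows --pt "-0.003 0.0005 0 0 0 0 -1" --pt "-0.003 0.0005 0 0 0 0 -1" --pt "-0.003 0.0005 0 0 0 0 -1" --pt "-0.003 0.0005 0 0 0 0 -1" --pt "-0.003 0.0005 0 0 0 0 -1" --pt "-0.003 0.0005 0 0 0 0 -1" --pt "-0.003 0.0005 0 0 0 0 -1" --pt "-0.003 0.0005 0 0 0 0 -1"

```text
time: 33.05
ee_pos: [0.415, 0.3569, 0.0501]
orientation: [0.32, 0.948, -0.0, 0.0]
ft_force: [-2.3, -0.9, -0.7]
finger_gap: 0.0005
finger_force: 0.8
```

Request:
send_rows --pt "-0.003 0.001 0 0 0 0 -1" --pt "-0.003 0.001 0 0 0 0 -1" --pt "-0.003 0.001 0 0 0 0 -1" --pt "-0.003 0.001 0 0 0 0 -1" --pt "0 0 0 0 0 0 -1"

```text
time: 33.55
ee_pos: [0.428, 0.3535, 0.0503]
orientation: [0.32, 0.947, 0.001, 0.001]
ft_force: [-0.7, 2.4, -0.2]
finger_gap: 0.0006
finger_force: 0.8
```

```bash
cat >> h.py <<'E'
def theta():
    s=state();b=R2@(np.array(s['ee_pos'][:2])-O);n=np.array([.609,-.793])
    v=(n@(b-np.array([-.1274,.1284]))+.0155)/.042
    print('theta est',.655+np.arcsin(np.clip(v,-1,1)))
E
python3 -c "from h import *;st();theta();chest()"
```

```text
t 33.55 bay [-0.1466  0.0998] z 0.0503 F bay [-0.03  2.45] -0.18 tool y dir deg 52.7 tilt [0.002 0.001] gap 0.0006 j [ 0.49  0.69  1.74  0.    0.71 -0.43]
theta est 1.3371493341460448
far edge: slope deg 0.73 L (np.float64(0.09), np.float64(-0.0032)) R (np.float64(-0.102), np.float64(-0.0008)) n 49 59 rms 0.0003
```

Request:
send_rows --pt "-0.002 0.001 0 0 0 0 -1" --pt "-0.002 0.001 0 0 0 0 -1" --pt "-0.002 0.001 0 0 0 0 -1" --pt "0 0 0 0 0 0 -1"

```text
time: 34.0
ee_pos: [0.4338, 0.3534, 0.0503]
orientation: [0.32, 0.947, 0.002, 0.0]
ft_force: [-1.8, 7.5, -2.8]
finger_gap: 0.0006
finger_force: 3.6
```

```bash
python3 -c "from h import *;st();theta()"
```

```text
t 34.0 bay [-0.141   0.0982] z 0.0503 F bay [0.2 7.7] -2.85 tool y dir deg 52.66 tilt [0.001 0.003] gap 0.0006 j [ 0.48  0.69  1.73  0.    0.71 -0.44]
theta est 1.4913782054056393
```

Request:
send_rows --pt "0.006 0 0 0 0 0 -1" --pt "0.015 0 0 0 0 0 -1" --pt "0.02 0 0 0 0 0 -1" --pt "0 0 -0.04 0 0 0 -1" --pt "0 0 -0.045 0 0 0 -1" --pt "0 0 -0.045 0 0 0 -1" --pt "0.03 0 0 0 0 0 -1" --pt "0.045 0 0 0 0 0 -1"

```text
time: 34.8
ee_pos: [0.3426, 0.4225, 0.1824]
orientation: [0.321, 0.947, 0.002, 0.002]
ft_force: [0.3, 0.7, -0.7]
finger_gap: 0.0005
finger_force: 0.0
```

Request:
send_rows --pt "0.045 0 0 0 0 0 -1" --pt "0.045 0 0 0 0 0 -1" --pt "0.045 0 0 0 0 0 -1" --pt "0.03 0 0 0 0 0 -1" --pt "0 0 0 0 0 0 -1" --pt "0 0 0 0 0 0 -1"

```text
time: 35.4
ee_pos: [0.2086, 0.5217, 0.1801]
orientation: [0.318, 0.948, -0.0, 0.0]
ft_force: [-0.5, -0.8, 0.3]
finger_gap: 0.0002
finger_force: 0.0
```

```bash
python3 -c "
from h import *
st();a=chest();cv2.imwrite('pics/end.png',cv2.resize(a[105:245,160:340,::-1],None,fx=4,fy=4,interpolation=cv2.INTER_CUBIC))"
```

```text
t 35.4 bay [-0.3143  0.3196] z 0.1801 F bay [-0.7  -0.65] 0.29 tool y dir deg 52.87 tilt [ 0.    -0.001] gap 0.0002 j [ 0.99  0.5   1.64 -0.    1.01  0.07]
far edge: slope deg 0.69 L (np.float64(0.09), np.float64(-0.0032)) R (np.float64(-0.102), np.float64(-0.0009)) n 49 51 rms 0.0003
```

View pics/end.png

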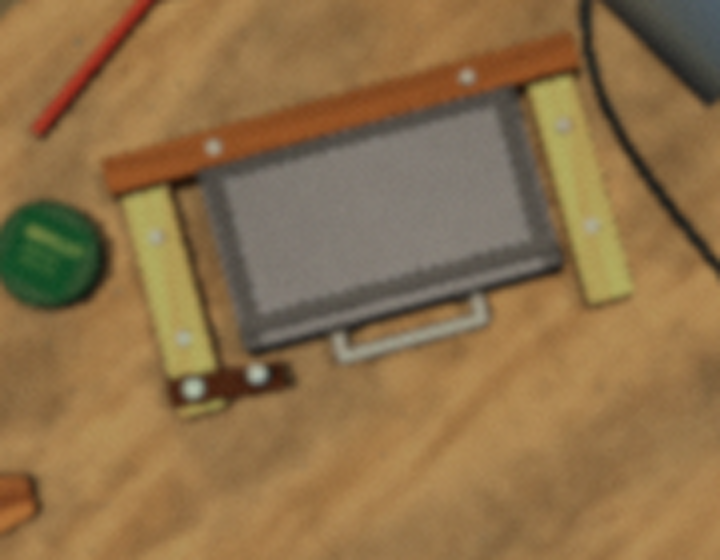

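The picture shows the chest flush along the stop and the button across its near face, pivot at (193,387) and pin at (257,374). I'll compute the angle before handing in.

Run:
```python
from h import *
P=ray('top',np.array([[193,387],[257,374]])/4+[160,105],[.045,.071])[:,:2]
d=R2@(P[1]-P[0]);print(d,np.linalg.norm(d),'theta',np.arctan2(-d[1],-d[0]))
```

```text
[-0.00511236 -0.0418796 ] 0.04219048773474509 theta 1.4493244497102449
```

```bash
python3 -c "
from rig import job
print(job.close_job())"
```

```text
the job is handed in; nothing more can be done
None
```

The job is handed in at about 35 s; the result was not reported back. The chest is seated flush on the stop, held at about 19 N at each end, and the button is turned to about 1.44 rad (1.3 needed), with the robot clear and no bystander touched.

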